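Hang the slotted plate on its carrier and send the carrier down the lane

TASK

Take the slotted plate from the timber stand and hang it by its slot on the stud of the empty carrier waiting on the roller track, so that the stud sits right up in the end of the slot and the plate lies back on the easel, and let go. Then send that carrier, and only that one, down to the end of its lane: tilt the sprung stop lever towards its lane, hold it over until the carrier has rolled past, and let the lever spring back upright. Leave the loaded carrier waiting at the stop, and the plate without a slot, the wooden case and the can where they stand.

Things in the scene. Friction and masses are not known exactly. Their poses are not given: they have to be found in the camera images.
- track: Fixed two-lane gravity roller track, 340 (x) by 550 mm. Origin on the bench under the lever pivot; y = direction of travel (falls 4 deg), x from near to far lane. Lane centres at x = -105, +105; length y = -180 to 370; rollers' top z = 85 at y = 0. Guide rails rise 9 mm over the rollers. End-stop buffers at y = 354, so a carrier ends at y = 279
- stop_lever (a joint): Tilt of the spring-centred lever, a rigid rocker on a pivot along track y at z = 50: 0 upright, + when the knob leans to the far lane (+x), stops at +-0.34, spring 3 N m/rad (7 N at the knob). Upright, its two blades stand 10 mm over the rollers and hold both carriers. Knob over to a lane: that blade sinks (clear beyond 0.17), the other rises and still holds
- lever_knob (a point): Centre of the lever's black ball knob, 32 mm across, on a 12 mm round bar, 140 mm above the pivot: upright at track (0, 0, 190), in the open gap (90 mm) between the lanes. A freed carrier rolls by itself: 1 to 1.5 s until past the sunk blade (origin beyond y = 80), 2 to 3 s to the lane's end. Passing in the far lane, its plate's top leans to within 58 mm of the lever's plane x = 0 at z = 260
- carrier: The empty carrier, in either lane, loose on the rollers, front against the stop. Wooden base 94 (x) by 150 (y) by 18 mm, origin under its centre, y = travel. Its aluminium easel panel, 64 wide, 4 thick, looks to +x and up and leans 30 deg from vertical: from (45, 0, 18) the face rises 140 mm along the slope towards -x. 0.7 to 1.15 kg
- carrier_stud (a point): Point on the axis of the carrier's stud, 3 mm off the easel face, 134 mm up the slope: where point slot_seat must come. Stud 8 mm thick, square to the face; 13 mm free between face and head (head 20 across, 5 thick). The easel panel ends 6 mm above the axis. Axes as the carrier's
- plate: Slotted plate, dark steel, 70 wide (y), 175 high (z), 6 thick (x), square window low down; origin mid lower edge. Slot enters from the +y edge, 16 wide, heights 103 to 119, to 7 mm past the middle, then turns up into a pocket 14 wide ending at 130; solid above. Stands upright in either stall, axes as the stand's. Hung, its y is along the carrier's y. 0.17 to 0.35 kg
- slot_seat (a point): Point of the slotted plate where the stud's axis lies when it hangs: in the pocket, 4 mm below its end, at (0, 0, 126) in the plate's frame
- stand: Fixed timber stand, 100 (x) by 216 (y) mm, base 12 thick, origin under its centre. Two stalls at y = -52 and +52: grooves 9 mm wide, 73 long, between walls rising 40 mm over the base, in which the plates stand upright, 175 mm tall
- blank_plate: Plate of the same outline and window but without a slot, in the other stall; left alone
- loaded_carrier: A like carrier in the other lane, with such a plate already hung on it, its top 180 mm over the carrier's underside; left waiting at the stop
- wood_case: Brown wooden case, 110 by 150 by 70 mm high, origin under its centre, loose on the bench; left alone
- thinner_can: Grey round tin, 72 mm across, 130 mm high, origin under its centre, loose on the bench; left alone
Not all that is in view belongs to the job. What is shaped like the plate but green is not meant.

How it is judged:
By the outcome, as a careful person would: the job done as asked, in the order asked, and still so for the second after the job is handed in, with the robot touching nothing.
It also fails if it takes over 53 s, if anything falls off the work surface, if the arm or the gripper's body presses on something with over 40 N, if the wrist force passes 120 N, or if a joint passes its speed limit or range.

ROBOT

A 7-joint arm with a two-finger parallel gripper is mounted at the origin on the work surface. World frame = base frame: x ahead of the robot, y to its left, z up, the work surface at z = 0. Lengths are in mm, angles in rad, forces in N, time in s.
With the tool pointing down it reaches from about 400 to 900 mm from the base axis. Payload 5.6 kg.
Tool frame: the origin (TCP) lies midway between the tips of the shut fingers; the grasp point (between the pads) lies 19 mm behind it; z points along the fingers, y is the line along which they close (so a half turn about z gives the same grasp; the last joint's range is limited). The gripper opens to 92 mm and grips with 3 to 60 N. Pads are 20 mm wide; open, the fingers measure 128 mm over their backs; the gripper's body (75 mm by 189 mm) begins 69 mm behind the grasp point.
Start: joints at [1.215, 0.468, -0.012, 1.603, 0.006, 1.071, -0.056], TCP at [199.979, -618.48, 214.592] pointing down, gripper open.
Joint ranges: [-2.53, 2.53], [-0.31, 2.02], [-1.57, 1.55], [0.28, 2.44], [-1.29, 4.43], [0.15, 1.84], [-2.92, 2.92]. Speed limits (rad/s): [2.57, 2.57, 3.14, 3.14, 3.14, 3.14, 3.14].

INTERFACE

Orientations are given as a rotation vector (axis times angle).
In Python, from cell import robot, grip, kin, viewer gives the robot as it stands. Calls block until the motion is done:
- robot.movep(position, orientation): joint-space move of the TCP to a pose.
- robot.servo_line(position, feed=150, rotation=None): straight line of the TCP; rotation=None keeps the orientation; feed is the mean speed in mm/s.
- robot.goto_joints(angles): joint-space move.
- grip(opening, newtons=None): opening from 0.0 (shut) to 1.0 (fully open); newtons is the grip in N (None keeps the last); returns when the fingers have stopped.
- robot.hold(seconds).
- kin.ik(position, orientation): joint angles nearest the present ones, or None.
- robot.observe(): the state.
- viewer.read_camera(name): name is "scene" or "top" or "wrist"; returns the picture (480x640x3 uint8, red, green, blue); there is no depth.
- viewer.camera_info(name): a dict with "camera_matrix" (3x3 intrinsics, pixels), "R" (3x3) and "t" (3): a world point X has camera coordinates R X + t. Camera axes: x right, y down, z forward; pixel columns grow to the right and rows downward; lengths in mm; the calibration is good to about 2 mm. A picture is of the moment at which its call begins: read the wrist's pose just before it. camera_info takes no time and is no camera call; for the wrist camera it gives the pose at the moment of the call.
A pose or a line that the arm cannot do raises robot.IKError and nothing moves.
- robot.job_done(): hands the job in; it is judged then, once.
Trained networks look in the newest picture that a camera, given by its name, has taken for a name from the list of things; names that differ only in an ending like _2 or _b are one class to them, and where a whole thing is asked for, a point or a joint stands for the part that bears it (a point fixed in the world has none). Each returns a list of dicts, best first, with "confidence" (0 to 1); they miss things now and then, are a little off and sometimes report something else, mostly with a low value. They report only what shows in the picture. A call takes as long as a camera call. They do not tell look-alikes from the thing itself.
- viewer.silhouettes(name, camera): "mask" (480x640 bool, what is visible of it).
- viewer.pinpoint(name, camera): "at" ([x, y, z] in mm, in the coordinates of the camera as it stood for that picture, good to about 4 mm: a listed point, or the origin of a listed thing).
The state is a dict: "t": time; "joints": joint angles; "joint_velocities": joint speeds; "joint_torque": joint torques, N m; "tcp_pos": TCP position; "tcp_rot": TCP orientation; "contact_force": force on the tool from outside, world axes, zero at the start; "wrist_torque": the same for the moment, N m; "grip_width": opening from 0.0 (shut) to 1.0 (fully open); "grip_force": force on a finger pad.
Only numpy, scipy, OpenCV 4.12 (cv2) and the standard library are available. Lean on these libraries where they do the work, as an engineer would, in place of code of your own. Each camera call takes 0.05 s, during which the arm holds its last target. There are 200 camera calls.

## Working session

There is one attempt and no reset: what is moved stays moved. The work goes in short steps, each a Python script; the robot and the scene stay as the last script left them, time stands still between calls to the robot, and variables do not carry over. Pictures are saved under pics/ and viewed, at most 13 in all, crops included, and the job is handed in when it is done.

```bash
ls; mkdir -p pics; cat > h.py <<'E'
import numpy as np, cv2
from cell import robot, grip, kin, viewer
from scipy.spatial.transform import Rotation as R
def snap(c,fn=None):
    im=viewer.read_camera(c)
    if fn: cv2.imwrite('pics/'+fn,im[:,:,::-1])
    return im
def w(p,ci): return np.array(ci["R"]).T@(np.array(p)-np.array(ci["t"]))
def proj(X,ci):
    c=np.array(ci["camera_matrix"])@(np.array(ci["R"])@np.array(X,float)+np.array(ci["t"])); return c[:2]/c[2]
E
python3 - <<'E'
from h import *
ims=[]
for c in ["scene","top"]:
    im=snap(c); ci=viewer.camera_info(c); ims.append(im)
    cv2.imwrite(f'pics/{c}0.png',im[:,:,::-1])
    print(c,np.round(-np.array(ci["R"]).T@ci["t"]))
    for n in ["track","lever_knob","carrier","carrier_stud","loaded_carrier","plate","slot_seat","stand","blank_plate","wood_case","thinner_can"]:
        for d in viewer.pinpoint(n,c):
            X=w(d["at"],ci); print(n,round(d["confidence"],2),np.round(X,1),np.round(proj(X,ci)))
print(robot.observe()["t"])
E
```

```text
pics
scene [ 879. -371.  864.]
track 0.94 [598.6 143.9   4.1] [421. 229.]
lever_knob 0.84 [596.1 140.3 189.4] [437. 175.]
carrier 0.68 [706.   67.3  90.7] [442. 264.]
carrier_stud 0.86 [682.9  78.9 228. ] [455. 211.]
loaded_carrier 0.68 [496.4  62.1  90.8] [364. 195.]
plate 0.81 [ 528.4 -357.8   13.1] [204. 349.]
plate 0.71 [ 386.  -319.6   -3. ] [183. 287.]
slot_seat 0.77 [ 389.4 -316.3  124.7] [168. 256.]
slot_seat 0.74 [ 532.7 -358.3  136.3] [189. 327.]
stand 0.82 [ 527.7 -304.2   -1.7] [229. 334.]
blank_plate 0.93 [ 523.5 -254.1   10.6] [249. 314.]
wood_case 0.62 [ 698.7 -338.9   -4. ] [268. 418.]
thinner_can 0.86 [ 672.1 -197.5   -3.2] [321. 356.]
top [ 494. -103.  963.]
track 0.63 [6.008e+02 1.461e+02 6.000e-01] [197. 229.]
carrier 0.9 [705.8  68.4  88. ] [230. 165.]
carrier 0.73 [688.6  77.4 224.4] [206. 154.]
carrier_stud 0.88 [693.6  76.8 225.7] [207. 151.]
carrier_stud 0.41 [602.3 142.1   1. ] [199. 229.]
loaded_carrier 0.61 [500.8  56.9  87. ] [234. 281.]
plate 0.68 [ 532.2 -358.5   11.3] [462. 266.]
plate 0.6 [ 393.7 -318.2   -0.6] [440. 340.]
slot_seat 0.88 [ 529.1 -353.8  135.6] [480. 265.]
slot_seat 0.6 [ 388.7 -320.   126.4] [459. 351.]
slot_seat 0.16 [707.1  67.2  89.1] [231. 164.]
stand 0.75 [ 528.9 -302.    -3. ] [431. 268.]
stand 0.31 [ 671.6 -197.    -0.7] [376. 194.]
blank_plate 0.7 [ 527.7 -248.4    9.6] [404. 269.]
wood_case 0.9 [ 697.6 -334.6   -1.7] [447. 181.]
thinner_can 0.86 [ 674.4 -198.7   -2.3] [377. 193.]
1.2
```

View pics/scene0.png

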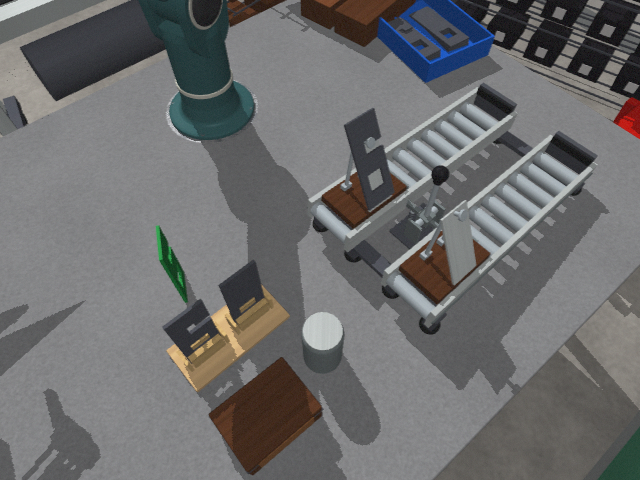

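View pics/top0.png

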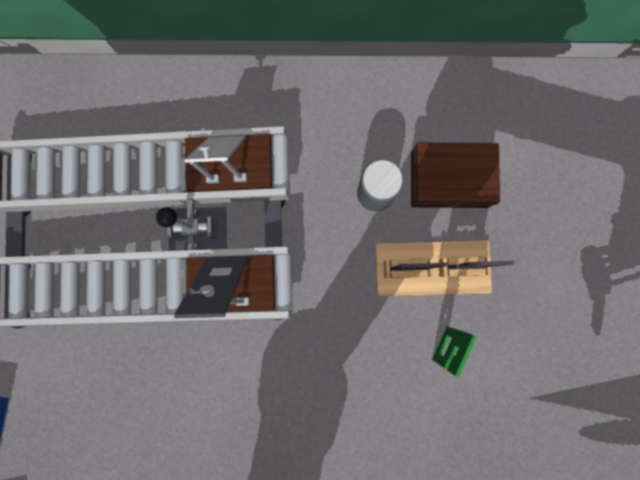

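The plates are at scene px (192,328) dark, with a notch; (242,290) dark, apparently solid; and (172,265) green, a decoy. The dark one in the stand at (192,328) seems to fit, so I'll enlarge it to check that and which way the slot faces. The empty carrier is in the far lane (442,264), and the loaded one is at (364,195).

```bash
python3 - <<'E'
from h import *
a=cv2.imread('pics/scene0.png'); 
c1=cv2.resize(a[225:395,140:300],(400,425),interpolation=cv2.INTER_CUBIC)
c2=cv2.resize(a[150:320,370:530],(400,425),interpolation=cv2.INTER_CUBIC)
cv2.imwrite('pics/crop1.png',np.hstack([c1,c2]))
E
```

```text
(no output)
```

View pics/crop1.png

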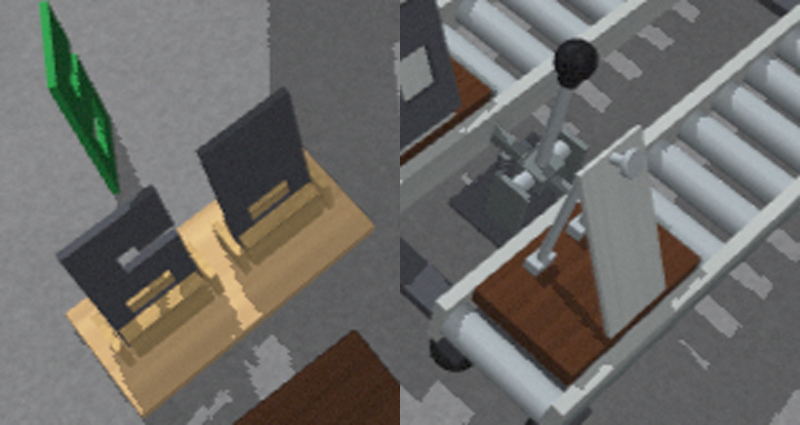

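The crop confirms it: the left dark plate at (192,328) has the slot and opens towards world +y. So the plate already has the carrier's orientation, and the empty carrier's stud is at (630,160) in the crop. Next I check reach and the wrist camera geometry.

```bash
cat >> h.py <<'E'
def Rz(a): return R.from_euler('z',a).as_matrix()
def Ry(a): return R.from_euler('y',a).as_matrix()
def Rx(a): return R.from_euler('x',a).as_matrix()
# tool in plate frame: z_t=-z_p, y_t=s*x_p
def Tp(s=1):
    z=np.array([0,0,-1.]); y=np.array([s,0,0.]); return np.column_stack([np.cross(y,z),y,z])
def rv(M): return R.from_matrix(M).as_rotvec()
C4=Rx(-np.radians(4)); P30=Ry(-np.radians(30))
E
python3 - <<'E'
from h import *
o=robot.observe(); ci=viewer.camera_info("wrist")
Rt=R.from_rotvec(o["tcp_rot"]).as_matrix(); cc=-np.array(ci["R"]).T@ci["t"]
print("cam in tool",np.round(Rt.T@(cc-o["tcp_pos"]),1),"\n",np.round(np.array(ci["R"])@Rt,3)); print(ci["camera_matrix"]); print(np.round(Rt,2))
y=np.radians(2.5)
for s in (1,-1):
    for nm,p,M in [("grasp",[530,-357,154],Rz(y)),("up",[530,-357,380],Rz(y)),("pre",[675,-60,300],Rz(y)@C4@P30),("hang",[680,75,240],Rz(y)@C4@P30)]:
        q=kin.ik(p,rv(M@Tp(s))); print(s,nm,None if q is None else np.round(q,2))
    M=Rz(y)@P30; z=-M[:,2]; yy=s*M[:,1]; L=np.column_stack([np.cross(yy,z),yy,z])
    for p in ([575,140,180],[615,140,172]):
        q=kin.ik(p,rv(L)); print(s,"lever",None if q is None else np.round(q,2))
E
```

```text
cam in tool [  68.1   -0.3 -171.6] 
 [[ 0.     1.     0.   ]
 [-0.97   0.    -0.243]
 [-0.243 -0.     0.97 ]]
[[386.25088168   0.         317.23554752]
 [  0.         386.25088168 232.87939542]
 [  0.           0.           1.        ]]
[[ 0.95  0.31 -0.  ]
 [ 0.31 -0.95 -0.  ]
 [-0.    0.   -1.  ]]
1 grasp [ 0.81  0.55 -0.37  1.66  0.23  0.97  0.4 ]
1 up [ 0.83  0.38 -0.4   1.39  0.15  1.4   0.47]
1 pre [ 0.65  0.28 -0.73  1.86  0.42  0.58 -0.25]
1 hang [ 0.43  0.41 -0.82  1.89  0.88  0.62 -0.86]
1 lever [ 0.27  0.31 -0.75  2.15  1.04  0.45  0.33]
1 lever [ 0.51  0.54 -1.07  2.06  1.29  0.66  0.22]
-1 grasp [ 0.37  0.51  0.24  1.7  -0.14  0.95 -2.44]
-1 up [ 0.43  0.34  0.15  1.42 -0.05  1.38 -2.52]
-1 pre [-1.03  0.45  1.38  1.95 -0.84  0.7  -2.32]
-1 hang [ 0.72  0.68 -1.32  1.88  1.26  0.91  2.07]
-1 lever [ 0.27  0.31 -0.75  2.15  1.04  0.45 -2.82]
-1 lever [ 0.1   0.35 -0.54  2.08  0.96  0.41 -2.72]
```

```bash
cat >> h.py <<'E'
def look(c,names,fn=None,mc=.3):
    ci=viewer.camera_info(c); snap(c,fn); out={}
    for n in names:
        for d in viewer.pinpoint(n,c):
            if d["confidence"]>mc:
                X=w(d["at"],ci); out.setdefault(n,[]).append(X); print(n,round(d["confidence"],2),np.round(X,1),np.round(proj(X,ci)))
    return out
E
python3 - <<'E'
from h import *
M=Rz(np.radians(2.5))@Tp(1)
robot.movep([529,-340,270],rv(M))
look("wrist",["plate","slot_seat","stand","blank_plate"],"w1.png")
print(robot.observe()["t"])
E
```

```text
plate 0.76 [ 388.6 -317.9    2.3] [195. 171.]
plate 0.63 [ 528.7 -355.    16.7] [318. 211.]
slot_seat 0.82 [ 389.1 -318.4  129.8] [147. 186.]
stand 0.82 [ 529.7 -301.4    2. ] [321. 162.]
3.05
```

View pics/w1.png

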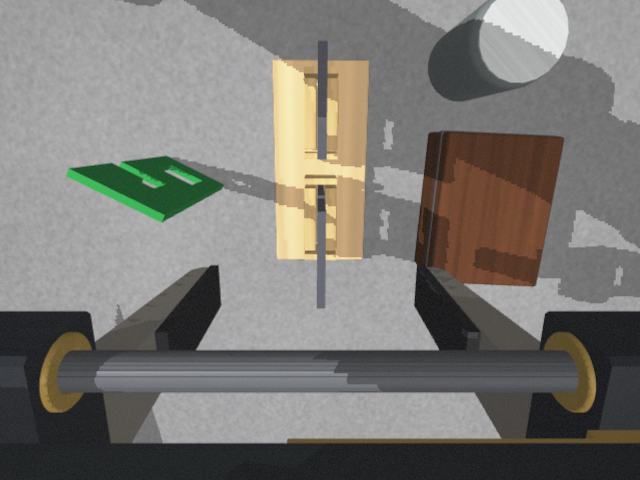

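The wrist view shows the slotted plate edge-on, its top edge from about (320,307) up to about (321,185). The blank is at (323,41)–(323,158) and the green decoy to the left at (145,187). I'll backproject the top edges.

```bash
python3 - <<'E'
from h import *
im=cv2.imread('pics/w1.png').astype(int); ci=viewer.camera_info("wrist")
K=np.array(ci["camera_matrix"]);Rc=np.array(ci["R"]);c0=-Rc.T@ci["t"]
def bp(u,v,z):
    d=Rc.T@np.linalg.solve(K,[u,v,1]); return c0+d*(z-c0[2])/d[2]
g=im.sum(2)
P=[]
for r in [45,55,70,270,280,290,300]:
    row=g[r,300:345]; bg=np.median(np.r_[row[:12],row[-12:]]); wt=np.clip(bg-row-60,0,None); wt[:12]=0; wt[-10:]=0
    u=300+(wt*np.arange(45)).sum()/wt.sum(); X=bp(u,r,187); P.append(X); print(r,round(u,2),np.where(wt>0)[0][[0,-1]]+300,np.round(X,1))
P=np.array(P); f=np.polyfit(P[:,1],P[:,0],1); print("yaw deg",-np.degrees(np.arctan(f[0])),"x at -355",np.polyval(f,-355))
col=g[30:320,321]; print([ (i+30) for i in range(289) if abs(col[i+1]-col[i])>50])
for r in (41,307.5): print(bp(321,r,187))
E
```

```text
45 322.17 [318 327] [ 526.2 -219.1  187. ]
55 322.1 [318 327] [ 526.4 -224.7  187. ]
70 322.19 [317 327] [ 526.8 -233.2  187. ]
270 320.74 [317 325] [ 531.7 -362.8  187. ]
280 320.7 [317 325] [ 532.  -370.2  187. ]
290 320.68 [317 325] [ 532.3 -377.7  187. ]
300 320.49 [317 325] [ 532.5 -385.3  187. ]
yaw deg 2.1877621276899912 x at -355 531.414510937709
[116, 158, 159, 160, 173, 174, 175, 177, 178, 183, 184, 185, 194, 197, 198, 210, 211, 307, 308]
[ 525.37765302 -216.87887905  187.        ]
[ 533.14611121 -391.08313957  187.        ]
```

```bash
python3 - <<'E'
from h import *
y=np.radians(2.2); M=Rz(y)@Tp(1)
robot.movep([531.3,-356,215],rv(M)); robot.servo_line([531.3,-356,154],feed=120)
grip(0.0,30); o=robot.observe(); print(o["t"],o["grip_width"]*92,o["grip_force"],np.round(o["contact_force"],1))
robot.servo_line([531.3,-356,300],feed=200)
print(np.round(robot.observe()["contact_force"],1))
robot.movep([640,-45,340],rv(Rz(y)@C4@P30@Tp(1)))
look("wrist",["track","lever_knob","carrier","carrier_stud","loaded_carrier","plate","slot_seat"],"w2.png")
o=robot.observe();print(o["t"],o["grip_width"]*92)
E
```

```text
5.3083 5.822005115155731 29.999981224536896 [-0.2  0.1  0.3]
[-0.3  0.3 -2.4]
carrier 0.73 [706.   68.   96.3] [260.  73.]
carrier_stud 0.89 [684.9  78.7 225. ] [302.  40.]
loaded_carrier 0.54 [708.1 -53.2 217.7] [314. 222.]
plate 0.73 [710.1 -52.7 221. ] [318. 222.]
7.8417 5.787908783429128
```

View pics/w2.png

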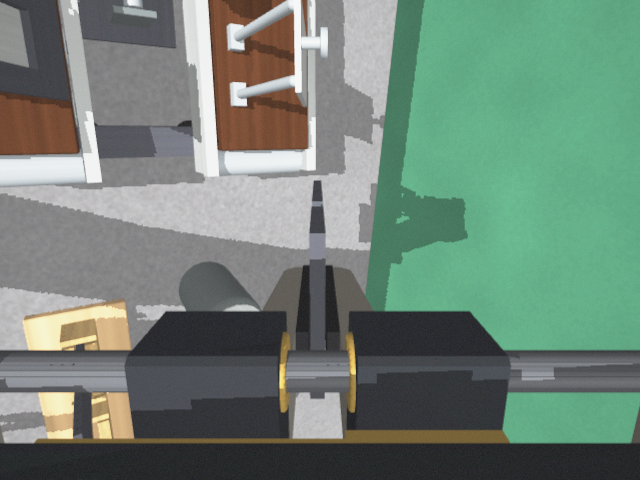

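The wrist view has the easel panel edge-on at (300,0–105), the stud with its head at (322,40), and the held plate at (317,180–390). I'm moving closer for a precise fix on the stud.

```bash
cat >> h.py <<'E'
YAW=np.radians(2.2)
def Rp(): return Rz(YAW)@C4@P30
def tcp(S,n,yo,up): return np.array(S)+Rp()@np.array([n,yo,16+up])
E
python3 - <<'E'
from h import *
S=[686,78.5,225.4]
robot.movep(tcp(S,6,-85,45),rv(Rp()@Tp(1)))
look("wrist",["carrier","carrier_stud","lever_knob","slot_seat"],"w3.png")
look("scene",["carrier","carrier_stud","slot_seat"])
o=robot.observe();print(o["t"],np.round(proj(S,viewer.camera_info("wrist")),1))
a=cv2.imread('pics/w3.png'); cv2.imwrite('pics/w3c.png',cv2.resize(a[0:300,200:440],(480,600)))
E
```

```text
carrier 0.83 [707.   64.6  95.7] [257. 125.]
carrier_stud 0.98 [687.4  77.4 225.8] [310. 110.]
carrier 0.93 [705.1  67.6  89.6] [442. 264.]
carrier_stud 0.69 [684.4  78.1 228.4] [456. 211.]
carrier_stud 0.6 [ 524.8 -254.4    9.5] [249. 315.]
carrier_stud 0.36 [ 698.5 -334.4   -0.9] [270. 416.]
slot_seat 0.58 [676.7  -6.7 271.2] [421. 222.]
8.6833 [304.7 104.6]
```

View pics/w3.png

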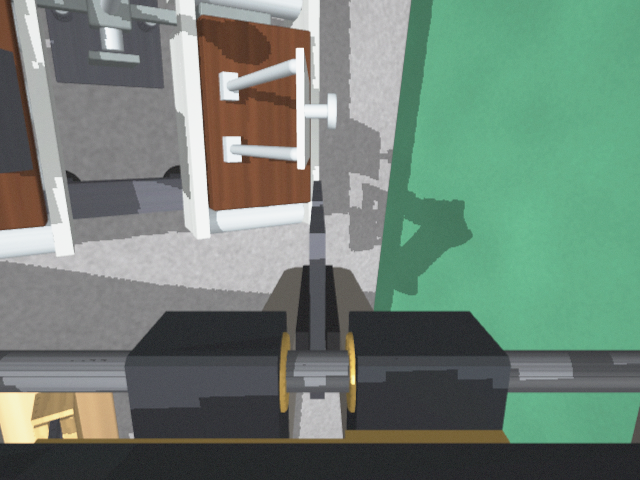

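```bash
python3 - <<'E'
from h import *
ci=viewer.camera_info("wrist"); S=np.array([686,78.5,225.4])
g=cv2.imread('pics/w3.png').astype(int).sum(2)
for r in (60,75,90,100,125,135,160): print(r,list(g[r,293:312]))
print("head",list(g[105,322:342]),list(g[115,322:342])); print("stud col 318",list(g[98:122,318])); print("headcol 332",list(g[88:132,332])); print("pan col 301",list(g[44:54,301]),list(g[162:174,301]))
f=lambda *d:np.round(proj(S+Rp()@np.array(d),ci),1)
print("face edge",f(-3,32,6),f(-3,-32,6),"back",f(-7,32,6),f(-7,-32,6)); print("stud side",f(3,0,4),"head",f(10,0,10),f(15,0,10),f(15,10,0),f(15,-10,0),"stud ax",f(3,4,0),f(3,-4,0))
E
```

```text
60 [np.int64(697), np.int64(694), np.int64(704), np.int64(737), np.int64(741), np.int64(741), np.int64(741), np.int64(741), np.int64(741), np.int64(741), np.int64(741), np.int64(443), np.int64(410), np.int64(252), np.int64(263), np.int64(258), np.int64(273), np.int64(382), np.int64(545)]
75 [np.int64(300), np.int64(289), np.int64(340), np.int64(682), np.int64(741), np.int64(741), np.int64(741), np.int64(741), np.int64(741), np.int64(741), np.int64(741), np.int64(565), np.int64(454), np.int64(452), np.int64(428), np.int64(333), np.int64(271), np.int64(381), np.int64(552)]
90 [np.int64(277), np.int64(273), np.int64(274), np.int64(650), np.int64(741), np.int64(741), np.int64(741), np.int64(741), np.int64(741), np.int64(741), np.int64(741), np.int64(570), np.int64(447), np.int64(453), np.int64(454), np.int64(436), np.int64(343), np.int64(349), np.int64(553)]
100 [np.int64(201), np.int64(188), np.int64(191), np.int64(640), np.int64(741), np.int64(741), np.int64(741), np.int64(741), np.int64(741), np.int64(741), np.int64(741), np.int64(570), np.int64(443), np.int64(452), np.int64(457), np.
[... 2414 characters left out ...]
, np.int64(692), np.int64(672), np.int64(656), np.int64(645), np.int64(613), np.int64(589), np.int64(538), np.int64(466), np.int64(409), np.int64(410), np.int64(405)]
pan col 301 [np.int64(252), np.int64(256), np.int64(254), np.int64(396), np.int64(736), np.int64(741), np.int64(741), np.int64(741), np.int64(741), np.int64(741)] [np.int64(741), np.int64(741), np.int64(741), np.int64(741), np.int64(741), np.int64(741), np.int64(740), np.int64(592), np.int64(251), np.int64(256), np.int64(252), np.int64(256)]
face edge [298.3  41.3] [299.7 161.9] back [290.9  41.3] [292.8 161.9]
stud side [309.9 104. ] head [322.4 103.1] [331.5 103.1] [331.  86.] [330.7 122.7] stud ax [309.9  97.2] [310.  111.9]
```

The arm was still settling when that picture was taken, so the pose had drifted slightly. I'll repeat the measurement with the arm at rest.

```bash
cat >> h.py <<'E'
def meas(S,fn=None):
    ci=viewer.camera_info("wrist"); im=snap("wrist",fn)
    g=im.astype(float).sum(2)
    f=lambda *d:proj(np.array(S)+Rp()@np.array(d,float),ci)
    # bright panel top edge mask near the prediction
    a=f(-5,0,6).astype(int); m=np.zeros(g.shape,np.uint8); x0,y0=a[0]-25,max(a[1]-90,0)
    m[y0:a[1]+90,x0:a[0]+19]=(g[y0:a[1]+90,x0:a[0]+19]>734)
    n,l,st,ce=cv2.connectedComponentsWithStats(m); k=1+np.argmax(st[1:,4]); ys,xs=np.where(l==k)
    pts=[(xs[ys==r].max()+.7,r) for r in range(ys.min()+8,ys.max()-8) if (ys==r).any()]
    u,v=np.array(pts).T; q=np.polyfit(v,u,1)
    P1,P2=f(-3,32,6),f(-3,-32,6); vc=(P1[1]+P2[1])/2
    px=np.linalg.norm(P2-P1)/64
    print("rows",ys.min(),ys.max(),"pred",np.round([P1[1],P2[1]],1),"slope",q[0],"pred",(P2-P1)[0]/(P2-P1)[1],"dn mm",(np.polyval(q,vc)-(P1+P2)[0]/2)/px,"dy mm",-((ys.min()+ys.max()+1)/2-vc)/px)
E
python3 - <<'E'
from h import *
S=[686,78.5,225.4]
o=robot.observe(); print(o["t"],np.round(o["tcp_pos"]-tcp(S,6,-85,45),2), np.round(o["joint_velocities"],3))
meas(S); look("wrist",["carrier_stud"])
robot.hold(.3); o=robot.observe(); print(np.round(o["tcp_pos"]-tcp(S,6,-85,45),2)); meas(S,"w4.png")
E
```

```text
8.6833 [ 0.12 -0.66  0.65] [-0.005  0.005 -0.002  0.004  0.001  0.    -0.002]
rows 45 164 pred [ 41.3 161.9] slope 0.01584808680753749 pred 0.011471345703687198 dn mm 1.3951112918261712 dy mm -1.8240132328491028
carrier_stud 0.55 [685.3  82.3 225.1] [304.  98.]
[-0.01  0.05 -0.06]
rows 46 165 pred [ 42.7 163.3] slope 0.014607037736677427 pred 0.010199001827677683 dn mm 1.360471582900654 dy mm -1.585078235145296
```

```bash
sed -i 's/^YAW=.*/YAW=np.radians(2.4)/' h.py; echo 'S=np.array([687.2,76.9,226.])' >> h.py
python3 - <<'E'
from h import *
robot.servo_line(tcp(S,3.5,-85,15),feed=80,rotation=rv(Rp()@Tp(1)))
robot.hold(.2); f0=robot.observe()["contact_force"]
for yo in (-60,-45,-30,-20,-12):
    robot.servo_line(tcp(S,3.5,yo,15),feed=70); f=robot.observe()["contact_force"]-f0
    print(yo,np.round(Rp().T@f,1))
    if np.linalg.norm(f)>6: break
robot.hold(.2); print(robot.observe()["t"],np.round(Rp().T@(robot.observe()["contact_force"]-f0),1))
a=snap("scene"); cr=cv2.resize(a[140:300,380:540],(600,600),interpolation=cv2.INTER_CUBIC); cv2.imwrite('pics/s5.png',cr[:,:,::-1])
E
```

```text
-60 [-0.9  0.6 -0.8]
-45 [-0.6  1.  -0.7]
-30 [ 0.1 -0.   0.8]
-20 [0.6 1.3 0.2]
-12 [-1.6  0.4  0.6]
11.9167 [-0.5  1.2 -0.7]
```

View pics/s5.png

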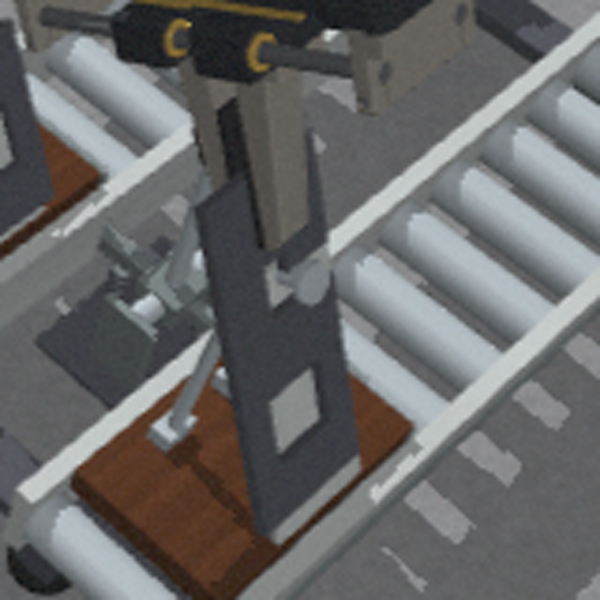

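The stud head at crop (312,283) sits over the slot with no contact force, so the entry is well aligned. Next: finish the slide, lower the plate, lay it back and release.

```bash
python3 - <<'E'
from h import *
f0=robot.observe()["contact_force"]
def F(tag):
    f=Rp().T@(robot.observe()["contact_force"]-f0); print(tag,np.round(f,1)); return f
robot.servo_line(tcp(S,3.5,0,15),feed=50); robot.hold(.1); F("in")
for up in (10,6,3,1,0,-1,-2,-3):
    robot.servo_line(tcp(S,3.5 if up>3 else 2,0,up),feed=40); robot.hold(.1); f=F(up)
    if f[2]>2.0: break
U=up
for n in (1,0,-1,-2):
    robot.servo_line(tcp(S,n,0,U),feed=30); robot.hold(.1); f=F(("n",n))
    if abs(f[0])>2.5: break
print("final",U,n,robot.observe()["t"])
a=snap("scene"); cr=cv2.resize(a[140:300,380:540],(600,600),interpolation=cv2.INTER_CUBIC); cv2.imwrite('pics/s6.png',cr[:,:,::-1])
E
```

```text
in [ 1.1 -0.4  0.5]
10 [ 0.4 -0.1  0.3]
6 [1.3 0.2 0.8]
3 [ 0.9  0.4 -0.9]
1 [ 0.8 -0.3  0.6]
0 [1.5 1.8 0.7]
-1 [1.1 0.1 7.9]
('n', 1) [ 2.5 -0.6  7.1]
('n', 0) [ 3.9 -0.2  6.8]
final -1 0 15.2833
```

View pics/s6.png

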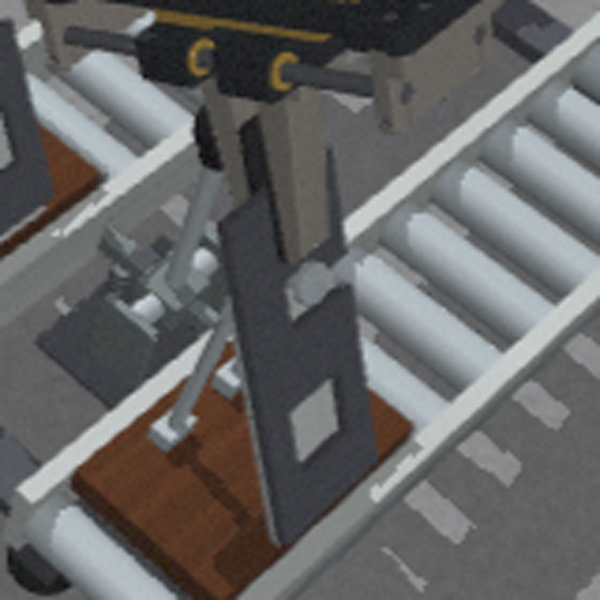

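The plate seated at the predicted depth: the stud is at the pocket end and there is 7 N of support. Now release, retract, and measure the knob from the pre-push pose.

```bash
cat >> h.py <<'E'
A=np.radians(15)
def Lrot():
    M=Rz(YAW)@Ry(-A); z=-M[:,2]; y=-M[:,1]; return np.column_stack([np.cross(y,z),y,z])
def ltcp(O,th,gap=0,up=0):
    n=np.array([np.cos(A),0,np.sin(A)]); zt=np.array([np.sin(A),0,-np.cos(A)])
    K=np.array([140*np.sin(th),0,50+140*np.cos(th)])
    p=K-(26+gap)*n+(8-up)*zt
    return np.array([O[0],O[1],0])+Rz(YAW)@p
E
python3 - <<'E'
from h import *
grip(0.38); o=robot.observe(); print(o["grip_width"],np.round(o["contact_force"],1))
robot.servo_line(tcp(S,0,0,75),feed=150)
O=[599.3,141]
robot.movep(ltcp(O,0,45,90),rv(Lrot())); grip(0.0,10); robot.hold(.2)
look("wrist",["lever_knob","carrier_stud","slot_seat"],"w7.png"); 
look("scene",["lever_knob","carrier_stud","slot_seat"],"s7.png"); look("top",["lever_knob"])
print(robot.observe()["t"])
a=cv2.imread('pics/s7.png'); b=cv2.imread('pics/w7.png')
cv2.imwrite('pics/c7.png',np.hstack([cv2.resize(a[140:300,400:520],(360,480),interpolation=cv2.INTER_CUBIC),cv2.resize(b,(440,330))[0:330] if 0 else cv2.copyMakeBorder(cv2.resize(b,(440,330)),0,150,0,0,0)]))
E
```

```text
0.38266671833264176 [0.2 0.4 0.2]
lever_knob 0.73 [601.4 147.  190.7] [308. 128.]
lever_knob 0.97 [597.5 139.4 192.8] [438. 174.]
lever_knob 0.34 [692.6  70.9 222.8] [456. 219.]
carrier_stud 0.79 [684.2  79.5 225.7] [456. 212.]
carrier_stud 0.33 [ 523.9 -303.7   -3.4] [229. 332.]
slot_seat 0.73 [692.5  75.3 222. ] [457. 218.]
slot_seat 0.55 [ 388.6 -314.7  125.1] [169. 255.]
lever_knob 0.7 [597.8 147.8 187.2] [165. 218.]
19.2417
```

View pics/c7.png

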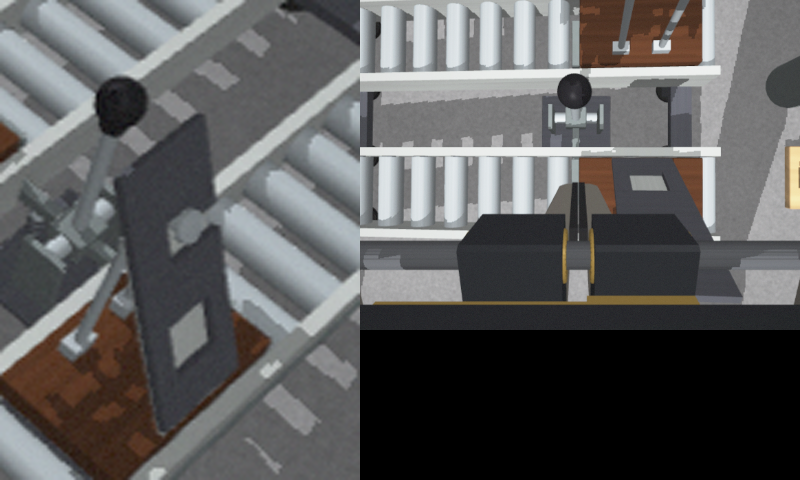

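The plate hangs on the stud (crop 190,225) and lies back on the easel; the lever is upright with its knob at crop (120,105). Now I push the knob towards the far lane.

```bash
cat > push.py <<'E'
from h import *
O=[599.2,143]
robot.servo_line(ltcp(O,0,12,90),feed=150)
robot.servo_line(ltcp(O,0,12,0),feed=150); robot.hold(.2)
f0=robot.observe()["contact_force"]
def F(t):
    f=robot.observe()["contact_force"]-f0; print(t,np.round(f,1)); return f
F("pre")
for th in (0,.1,.2,.27):
    robot.servo_line(ltcp(O,th),feed=90); f=F(th)
    if np.linalg.norm(f)>20: print("high"); break
t0=robot.observe()["t"]; y=0
while robot.observe()["t"]-t0<5:
    robot.hold(.25); ci=viewer.camera_info("scene"); snap("scene")
    ds=[w(d["at"],ci) for d in viewer.pinpoint("carrier","scene") if d["confidence"]>.3]
    ds=[d for d in ds if d[0]>640 and abs(d[2]-80)<40]; print(round(robot.observe()["t"]-t0,2),[np.round(d) for d in ds])
    if ds and ds[0][1]>143+150: break
F("hold")
snap("scene","s8.png"); print(robot.observe()["t"])
E
python3 push.py
```

```text
pre [0. 0. 0.]
0 [-0.3 -0.4 -1.2]
0.1 [-1.3 -1.1  0. ]
0.2 [-3.4  0.7  0.7]
0.27 [-5.   0.4  0.4]
0.35 [array([704., 132.,  86.])]
0.7 [array([701., 185.,  81.])]
1.05 [array([702., 244.,  79.])]
1.4 [array([701., 298.,  73.])]
hold [-5.4  0.9  0.8]
23.1667
```

View pics/s8.png

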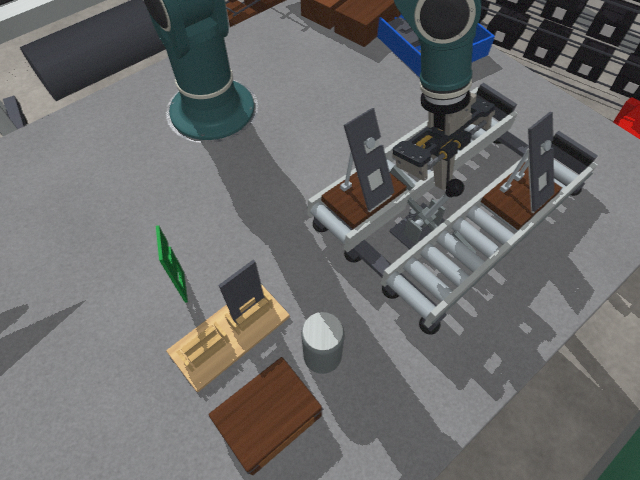

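The freed carrier, with its plate hung, has passed the lever and is near the lane's end at (522,195); the loaded one still waits at (364,195). Let the lever spring back, withdraw, and check.

```bash
python3 - <<'E'
from h import *
O=[599.2,143]
robot.hold(.5)
robot.servo_line(ltcp(O,0,2),feed=50); robot.servo_line(ltcp(O,0,12),feed=80)
print(np.round(robot.observe()["contact_force"],1))
robot.servo_line(ltcp(O,0,12,120),feed=150); robot.hold(1)
look("scene",["lever_knob","carrier","loaded_carrier","slot_seat","carrier_stud"],"s9.png"); print(robot.observe()["t"])
a=cv2.imread('pics/s9.png'); cv2.imwrite('pics/s9c.png',cv2.resize(a[70:310,300:620],(800,600),interpolation=cv2.INTER_CUBIC))
E
```

```text
[-0.2 -0.5 -0.3]
lever_knob 0.64 [600.6 141.  189. ] [439. 176.]
carrier 0.76 [692.2 424.3  62.9] [548. 173.]
loaded_carrier 0.84 [495.7  62.7  86.5] [364. 196.]
slot_seat 0.82 [ 387.7 -317.4  122.7] [168. 256.]
slot_seat 0.76 [672.7 432.6 198.5] [571. 120.]
carrier_stud 0.82 [669.  439.  203.7] [572. 115.]
carrier_stud 0.47 [ 524.  -303.4   -4.5] [229. 332.]
27.1333
```

View pics/s9c.png

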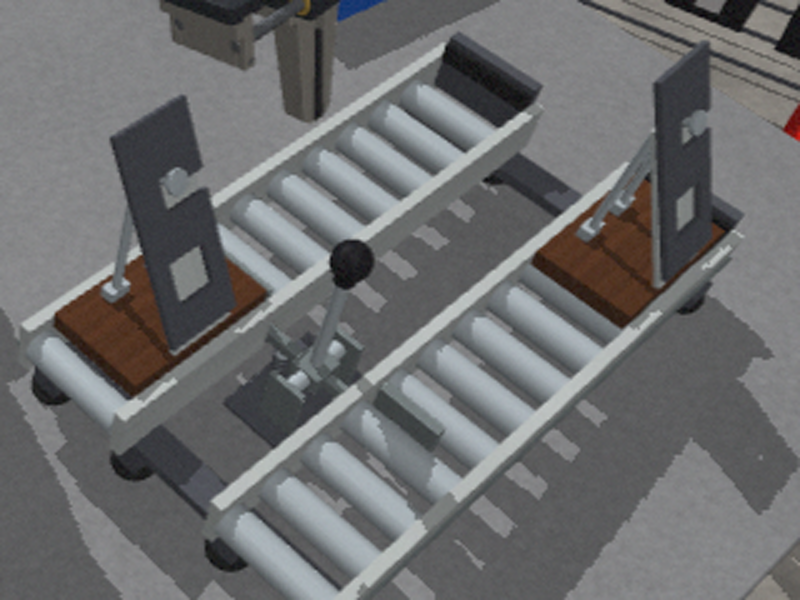

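The carrier rests against the end stop with its plate still hung (685,150). The lever is upright (350,262), the loaded carrier is still at the stop (160,330), and the arm is clear. Handing in.

```bash
python3 -c "
from h import *
print(robot.job_done())"
```

```text
the job is handed in; nothing more can be done
None
```

The slotted plate hangs on the empty carrier's stud, lying back on the easel, and that carrier has rolled to the end of its lane. The lever is upright again, the loaded carrier is still waiting at the stop, I did not touch the other items, and I handed the job in at about 27 s.

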